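Stack the finished boxes on the pressing board

TASK

Clear the wooden offcut off the pressing board into the grey scrap bin and stack the three closed boxes in one square column on the middle of the board: largest at the bottom, smallest on top, lids up, each centred on what is beneath it with its long side along the board's long side. The smallest box is lying on the blue book; leave the book, the tools and the glue things where they are.

Things in the scene. Friction and masses are not known exactly. Their poses are not given: they have to be found in the camera images.
- pressing_board: fixed flat wooden board with brass-bound short ends, 110 (x) x 200 (y, long side) x 15 mm high, lying on the table. Origin: centre of the underside; its top is at z = 15 mm.
- large_box: Largest closed box with a brown cardboard lid reaching half-way down over a grey cloth-covered base (lid fixed shut), small blank paper label on top, 68 wide (its x) x 150 long (its y) x 40 high mm, about 260 g. Origin: centre of the underside; z up through the lid. Lies on the table.
- medium_box: Medium closed box with a brown cardboard lid reaching half-way down over a grey cloth-covered base (lid fixed shut), small blank paper label on top, 60 wide (its x) x 120 long (its y) x 36 high mm, about 190 g. Origin: centre of the underside; z up through the lid. Lies on the table.
- small_box: Smallest closed box with a brown cardboard lid reaching half-way down over a grey cloth-covered base (lid fixed shut), small blank paper label on top, 52 wide (its x) x 90 long (its y) x 32 high mm, about 120 g. Origin: centre of the underside; z up through the lid. Lies on the blue book at the start.
- offcut: L-shaped plywood offcut 18 mm thick, about 70 g, lying flat on the pressing board: a bar 30 (x) x 96 (y) mm, with a foot 22 (x) x 28 (y) mm on its +x side near the +y end (foot centre at x +26, y +34 mm). Origin: centre of the bar's underside.
- scrap_bin: fixed grey open-topped bin, outside 150 (x) x 190 (y) x 60 mm high, walls and floor 5 mm. Origin: centre of the underside.
- book: bystander, with the small box on it at the start: closed blue book lying flat, 100 (x) x 140 (y) x 28 mm. Origin: centre of the underside.
- glue_bottle: bystander: white glue bottle standing, 50 mm across, 130 mm high. Origin: centre of the underside.
- paste_jar: bystander: glass jar standing, 60 mm across, 65 mm high. Origin: centre of the underside.
- awl: bystander: wooden-handled awl lying along its x, 105 mm long, 26 mm high; handle towards its -x. Origin: on the table under its middle.
- bone_folder: bystander: flat white folding stick, 22 (x) x 110 (y) x 5 mm. Origin: centre of the underside.
- glue_brush: bystander: brush lying along its x, 160 mm long. Origin: under its middle.
- tub: bystander: clear open plastic tub, 80 mm across, 60 mm high. Origin: centre of the underside.

How it is judged:
At the end, for the whole second after the job is handed in: The large box lies on the pressing board, the medium box on the large one and the small box on the medium one, all upright and at rest; each is centred within 12 mm on what is directly beneath it, with its long side within 0.12 rad of it. The offcut rests in the scrap bin, below its rim (horizontal distance between large_box and pressing_board below 0.012 m and angle between the y axis of large_box and the y axis of pressing_board, either way round below 0.12 rad and angle between each of large_box, medium_box, small_box's own z axis and vertical below 0.06 rad and linear speed of each of large_box, medium_box, small_box, offcut below 0.02 m/s and z of large_box in the frame of pressing_board between 0.01 and 0.02 m and horizontal distance between medium_box and large_box below 0.012 m and angle between the y axis of medium_box and the y axis of large_box, either way round below 0.12 rad and z of medium_box in the frame of large_box between 0.035 and 0.045 m and horizontal distance between small_box and medium_box below 0.012 m and angle between the y axis of small_box and the y axis of medium_box, either way round below 0.12 rad and z of small_box in the frame of medium_box between 0.031 and 0.041 m and x of offcut in the frame of scrap_bin between -0.07 and 0.07 m and y of offcut in the frame of scrap_bin between -0.09 and 0.09 m and z of offcut in the frame of scrap_bin between 0 and 0.055 m); the robot touches nothing.
It fails at once if the book, a tool, the jar, the bottle or the tub is pushed more than 30 mm from its place (distance of any of book, glue_bottle, paste_jar, awl, bone_folder, glue_brush, tub from where it was at the start of the episode above 0.03 m).
It fails at once if the bottle, the jar or the tub is knocked over (angle between any of glue_bottle, paste_jar, tub's own z axis and vertical above 0.5 rad).
It also fails if it takes over 72 s, if anything falls off the work surface, if the arm or the gripper's body presses on something with over 40 N, if the wrist force passes 120 N, or if a joint passes its speed limit or range.

ROBOT

A 6-joint arm with a two-finger parallel gripper is mounted at the origin on the work surface. World frame = base frame: x ahead of the robot, y to its left, z up, the work surface at z = 0. Lengths are in m, angles in rad, forces in N, time in s.
With the tool pointing down it reaches from about 0.35 to 0.85 m from the base axis. Payload 8.1 kg.
Tool frame: the origin (TCP) lies on the centre line of the jaws, within the pads' length; the fingertips stand 17 mm ahead of it and the grasp point (between the pads) lies 2 mm behind it; z points along the fingers, y is the line along which they close (so a half turn about z gives the same grasp; the last joint's range is limited). The gripper opens to 93 mm and grips with 3 to 60 N. Pads are 15 mm wide; open, the fingers measure 128 mm over their backs; the gripper's body (75 mm by 188 mm) begins 65 mm behind the grasp point.
Start: joints at [-1.359, 0.13, 1.488, -0, 1.523, -0.085], TCP at [0.175, -0.574, 0.236] pointing down, gripper open.
Joint ranges: [-2.96, 2.96], [-0.89, 2.26], [0.02, 2.5], [-1.34, 4.48], [0, 2.73], [-2.66, 2.66]. Speed limits (rad/s): [2.39, 2.39, 2.79, 3.14, 3.14, 3.14].

INTERFACE

Orientations are given as a rotation vector (axis times angle).
In Python, from plant import telemetry, viewer, order gives the robot as it stands.
- The arm moves only by the tool send_rows, never from a script. Its argument "plan" is a list that holds one entry, the list of rows, each a list of 5 numbers: the closure, from -1 (fully open) to 1 (shut), then the shift along the world's x, y, z normalised to -1 to 1, where 1 is 0.2 m, then the turn about the world's z normalised to -1 to 1, where 1 is 60 degrees. A call has 1 to 20 rows; each row is the pose to reach, as a shift and turn from the pose commanded when the call began; what a row does not reach only later rows make up. A row lasts 1/12 s, in which the tool goes at most 41.7 mm and 7.16 degrees, less where a joint would pass 70% of its speed; a pose out of reach is approached as far as the arm can. A call with a number of a shift or a turn outside -1 to 1 is refused whole. A call with a gripper value outside its range is refused whole. The fingers move at their own pace and stop on an object; "force" is the grip in N (left out, the last holds). Time passes only in rows, so rows that repeat a pose let the fingers close. It gives the time, the measured TCP pose, the force, the opening and the grip force at its end, in the units of the state.
- telemetry.read_state(): the state, without advancing time (a new reading comes with each control period).
- viewer.read_camera(name): name is "side" or "top" or "wrist"; returns (picture, depth): 480x640x3 uint8, blue, green, red; 480x640 float32, m along the optical axis (not along the pixel's ray), 0 where there is no reading.
- viewer.calibration(name): a dict with "camera_matrix" (3x3 intrinsics, pixels), "extrinsics" (4x4, takes a point from camera to world coordinates); the wrist camera has in their place "hand_eye" (4x4, takes a point from camera to tool coordinates, whose origin is the TCP and whose axes are the flange's). Camera axes: x right, y up, looking along -z (the intrinsics and any distortion apply to the point x, -y, -z); pixel columns grow to the right and rows downward; lengths in m; the calibration is good to about 2 mm. The wrist camera is an equidistant fisheye: a pixel r from the principal point sees the ray r / f radians off the axis. A picture is of the moment at which its call begins: read the wrist's pose just before it. calibration takes no time and is no camera call.
- order.close_job(): hands the job in; it is judged then, once.
The state is a dict: "t": time; "q": joint angles; "dq": joint speeds; "joint_torque": joint torques, N m; "tool_pos": TCP position; "orientation": TCP orientation; "force": force on the tool from outside, world axes, zero at the start; "wrist_torque": the same for the moment, N m; "opening": finger opening in m; "gripper_force": force on a finger pad.
Only numpy, scipy, OpenCV 4.12 (cv2) and the standard library are available. Lean on these libraries where they do the work, as an engineer would, in place of code of your own. Each camera call takes 0.05 s, during which the arm holds its last target. There are 200 camera calls.

## Working session

There is one attempt and no reset: what is moved stays moved. The work goes in short steps, Python scripts to look and compute and a tool call to move; the robot and the scene stay as the last step left them, time stands still between calls to the robot, and variables do not carry over. Pictures are saved under pics/ and viewed, at most 10 in all, crops included, and the job is handed in when it is done.

Besides the shell and the picture viewer there is one more tool, called after "Call:" by a JSON object that holds its "op" and its "data", one argument or row to a line. send_rows: Moves the arm, as the interface text tells. Scaled input: -1 to 1 covers 0.2 m each way for a shift and 60 degrees each way for a turn. Its arguments: {"type":"object","properties":{"plan":{"type":"array"},"force":{"type":"number"}},"required":["plan"]}

```bash
mkdir -p pics; ls; cat > h.py <<'E'
import numpy as np, cv2
from plant import telemetry, viewer, order
def grab(n):
    s=telemetry.read_state(); im,d=viewer.read_camera(n); return s,im,d
def cloud(n,d):
    c=viewer.calibration(n);K=np.array(c["camera_matrix"]);T=np.array(c["extrinsics"])
    v,u=np.mgrid[0:480,0:640].astype(float)
    P=np.stack([(u-K[0,2])/K[0,0]*d,-(v-K[1,2])/K[1,1]*d,-d],-1)
    return P@T[:3,:3].T+T[:3,3]
E
python3 - <<'E'
from h import *
for n in("top","side"):
    s,im,d=grab(n); cv2.imwrite(f"pics/{n}0.png",im); np.savez(f"{n}0.npz",im=im,d=d)
    c=viewer.calibration(n); print(n,c)
    P=cloud(n,d); print(P[d>0].min(0),P[d>0].max(0),(d>0).mean())
print(s)
E
```

```text
pics
top {'camera_matrix': array([[566.05264354,   0.        , 313.29710878],
       [  0.        , 566.05264354, 243.64666642],
       [  0.        ,   0.        ,   1.        ]]), 'extrinsics': array([[ 0.0218439 ,  0.99736897, -0.06912296,  0.48197913],
       [-0.99960649,  0.02300528,  0.01605042,  0.01313694],
       [ 0.01759839,  0.06874516,  0.99747902,  1.20888637],
       [ 0.        ,  0.        ,  0.        ,  1.        ]])}
[ 0.06278314 -1.18222486 -0.77203276] [1.52989809 1.11201549 0.41037401] 0.9957161458333333
side {'camera_matrix': array([[476.8144011 ,   0.        , 321.98262136],
       [  0.        , 476.8144011 , 232.66523257],
       [  0.        ,   0.        ,   1.        ]]), 'extrinsics': array([[-0.9745054 ,  0.18097143, -0.13262192,  0.4207804 ],
       [-0.22426542, -0.76816157,  0.59969395,  0.65724375],
       [ 0.0066524 ,  0.6141475 ,  0.78916322,  0.91143189],
       [ 0.        ,  0.        ,  0.        ,  1.        ]])}
[-0.52797731 -2.28555096 -0.77675239] [2.32455114 0.60449295 0.65368463] 0.9958951822916666
{'t': 0.05, 'q': array([-1.35938735e+00,  1.31155028e-01,  1.48924495e+00, -2.55662927e-05,
        1.52297627e+00, -8.53956972e-02]), 'dq': array([ 0.00074945,  0.00017376, -0.00309385,  0.00154417,  0.00045955,
       -0.00114985]), 'joint_torque': array([ 5.23522049e-04, -5.61773908e+01, -4.93490195e+01,  7.72083364e-02,
        3.00175440e-02, -7.73759211e-05]), 'tool_pos': array([ 0.17538563, -0.57325298,  0.23460992]), 'orientation': array([-3.10530285e+00, -4.64249267e-01,  2.16316472e-04]), 'force': array([0.34123644, 0.72869894, 0.41526922]), 'wrist_torque': array([-0.06415479,  0.01637438, -0.0458792 ]), 'gripper_force': 0.0, 'opening': 0.09283072966489725}
```

View pics/top0.png

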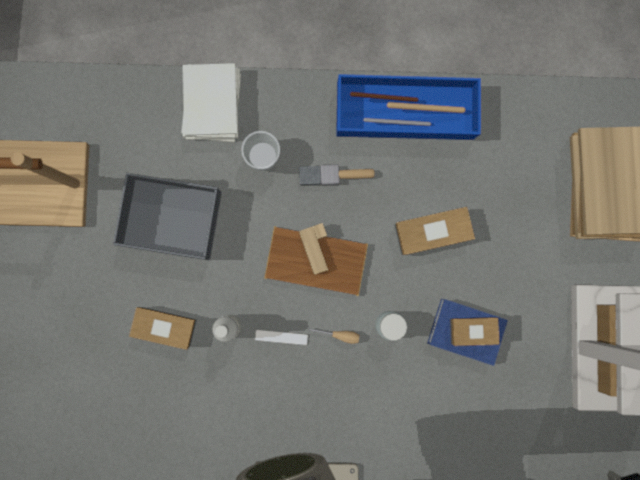

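View pics/side0.png

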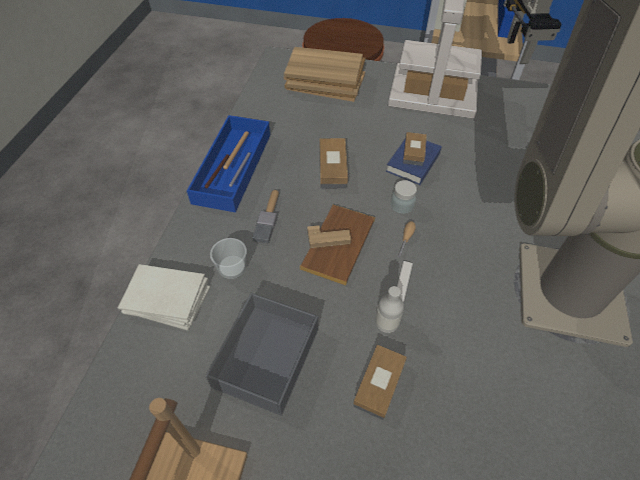

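The top view shows the board at (317,261) with the offcut at (315,248), and the bin at (168,216). The large box is at (435,231), the medium at (162,328), and the small at (476,331) on the book. Next I measure each top face by height within its own window.

```bash
cat >> h.py <<'E'
def rect(P,win,z0,z1,extra=None):
    u0,v0,u1,v1=win; Q=P[v0:v1,u0:u1]; m=((Q[...,2]>z0)&(Q[...,2]<z1)).astype(np.uint8)
    if extra is not None: m&=extra[v0:v1,u0:u1].astype(np.uint8)
    n,l,st,_=cv2.connectedComponentsWithStats(m); k=1+st[1:,4].argmax()
    p=Q[l==k]; (c,(w,h),a)=cv2.minAreaRect((p[:,:2]*1000).astype(np.float32))
    if w>h: w,h,a=h,w,a-90   # a: angle of short side (box x) from world x
    a=(a+90)%180-90
    return np.round([c[0],c[1],np.median(p[:,2])*1000,w,h,a],1),(np.round(p[:,:2].mean(0)*1000,1))
E
python3 - <<'E'
from h import *
f=np.load("top0.npz");im,d=f["im"],f["d"];P=cloud("top",d)
print("table",P[400,200],P[280,420],P[100,290])
W=dict(board=(255,215,380,300,.008,.022),offcut=(290,215,340,285,.026,.045),large=(385,195,485,265,.032,.05),medium=(120,300,205,355,.028,.046),
small=(440,305,510,355,.05,.07),book=(420,290,515,370,.018,.038),bin=(105,165,230,265,.05,.07),binfloor=(125,180,212,255,-.005,.02),
jar=(370,305,415,345,.05,.075),bottle=(205,305,245,350,.03,.14),bone=(250,325,312,350,.003,.015),awl=(308,320,365,350,.006,.04),brush=(295,160,380,190,.005,.04),tub=(235,125,285,175,.03,.07))
for k,(a,b,c,e,z0,z1) in W.items():
    print(k,*rect(P,(a,b,c,e),z0,z1))
E
```

```text
table [ 0.23159218  0.22423219 -0.00300005] [ 0.49308769 -0.23589701  0.00145341] [ 8.78260943e-01  5.12802782e-02 -6.55692522e-04]
board [529.6 -12.6  13.5 111.8 202.6  -9.3] [526.6 -13.1]
offcut [554.7 -16.   31.7  51.9  95.9 -69.1] [557.7  -8. ]
large [ 597.4 -259.8   39.1   69.7  152.5   14. ] [ 597. -259.]
medium [383.3 302.1  35.   62.1 123.4 -11.4] [383.4 301.6]
small [ 391.3 -338.7   59.    54.3   93.7    2.5] [ 391.6 -337.5]
book [ 387.4 -333.3   26.5  100.3  142.6  -17.2] [ 386.4 -324.5]
bin [612.7 297.4  57.7 150.5 191.4  -7.6] [614.9 299.8]
binfloor [614.4 303.    3.8 139.8 173.1  -7.8] [615.1 304.7]
jar [ 398.  -169.8   63.4   50.4   52.6    3.5] [ 398.2 -169.5]
bottle [388.7 165.6  88.   48.3  49.4 -40.7] [390.8 161.6]
bone [367.6  56.1   4.8  23.6 110.8  -3.5] [367.2  55.7]
awl [371.8 -54.2  19.1  25.  102.9  -1.7] [374.1 -72.8]
brush [715.5 -53.   16.9  43.4 159.6   4.9] [713.6 -38.9]
tub [753.9 107.6  54.8  77.   78.3  89.9] [761.9 110.4]
```

Sizes and heights match the given ones to within about 2 mm. The offcut's bar centre works out at (551,-6) mm with yaw -69°, so I start by moving above it.

Call:
{"op": "send_rows", "data": {
  "plan": [
    [[-1,0.625,0.95,0,0.065],[-1,0.625,0.95,0,0.065],[-1,0.625,0.95,0,0.065],[-1,0.625,0.95,0,0.065],[-1,0.625,0.95,0,0.065],[-1,0.625,0.95,0,0.065],[-1,0.625,0.95,0,0.065],[-1,0.625,0.95,0,0.065]]
  ],
  "force": 25
}}

```text
t: 0.77
tool_pos: [0.301, -0.383, 0.2355]
orientation: [3.089, 0.574, -0.0]
force: [0.0, -0.7, -0.2]
opening: 0.0932
gripper_force: 0.0
```

Call:
{"op": "send_rows", "data": {
  "plan": [
    [[-1,0.625,0.95,0,0],[-1,0.625,0.95,0,0],[-1,0.625,0.95,0,0],[-1,0.625,0.95,0,0],[-1,0.625,0.95,0,0],[-1,0.625,0.95,0,0],[-1,0.625,0.95,0,0],[-1,0.625,0.95,0,0]]
  ]
}}

```text
t: 1.43
tool_pos: [0.4256, -0.1942, 0.2354]
orientation: [3.089, 0.572, -0.001]
force: [-0.7, -0.2, 0.6]
opening: 0.0932
gripper_force: 0.0
```

Call:
{"op": "send_rows", "data": {
  "plan": [
    [[-1,0.63,0.94,0,0],[-1,0.63,0.94,0,0],[-1,0.63,0.94,0,0],[-1,0.63,0.94,0,0],[-1,0.63,0.94,0,0],[-1,0.63,0.94,-0.3,0],[-1,0.63,0.94,-0.6,0],[-1,0.63,0.94,-0.6,0],[-1,0.63,0.94,-0.6,0],[-1,0.63,0.94,-0.6,0]]
  ]
}}

```text
t: 2.27
tool_pos: [0.5493, -0.0075, 0.1134]
orientation: [-3.089, -0.567, 0.01]
force: [-0.2, -0.0, 0.3]
opening: 0.093
gripper_force: 0.0
```

Call:
{"op": "send_rows", "data": {
  "plan": [
    [[-1,0.007,0.008,-0.2,0],[-1,0.007,0.008,-0.3,0],[-1,0.007,0.008,-0.385,0],[-1,0.007,0.008,-0.385,0],[-1,0.007,0.008,-0.385,0],[1,0.007,0.008,-0.385,0],[1,0.007,0.008,-0.385,0],[1,0.007,0.008,-0.385,0],[1,0.007,0.008,-0.385,0],[1,0.007,0.008,-0.385,0],[1,0.007,0.008,-0.385,0],[1,0.007,0.008,-0.385,0],[1,0.007,0.008,-0.385,0]]
  ],
  "force": 25
}}

```text
t: 3.35
tool_pos: [0.5528, -0.0041, 0.0386]
orientation: [-3.089, -0.57, 0.0]
force: [-1.0, -0.0, 0.4]
opening: 0.0441
gripper_force: 0.0
```

Call:
{"op": "send_rows", "data": {
  "plan": [
    [[1,0,0,0,0],[1,0,0,0,0],[1,0,0,0,0],[1,0,0,0,0],[1,0,0,0,0],[1,0,0,0,0]]
  ]
}}

```text
t: 3.85
tool_pos: [0.5528, -0.0042, 0.0385]
orientation: [-3.089, -0.57, 0.0]
force: [0.9, 0.1, -0.2]
opening: 0.0297
gripper_force: 25.0
```

Call:
{"op": "send_rows", "data": {
  "plan": [
    [[1,0,0,0.2,0],[1,0,0,0.4,0],[1,0,0,0.6,0],[1,0,0,0.6,0],[1,0,0,0.6,0]]
  ]
}}

```text
t: 4.27
tool_pos: [0.5554, -0.0044, 0.1624]
orientation: [3.087, 0.57, 0.011]
force: [0.2, -0.1, -1.6]
opening: 0.0297
gripper_force: 25.0
```

Call:
{"op": "send_rows", "data": {
  "plan": [
    [[1,0.14,0.775,0,0],[1,0.14,0.775,0,0],[1,0.14,0.775,0,0],[1,0.14,0.775,0,0],[1,0.14,0.775,0,0],[1,0.14,0.775,0,0]]
  ]
}}

```text
t: 4.77
tool_pos: [0.5796, 0.1525, 0.1562]
orientation: [-3.088, -0.575, 0.005]
force: [1.3, -1.2, -1.0]
opening: 0.0297
gripper_force: 25.0
```

Call:
{"op": "send_rows", "data": {
  "plan": [
    [[1,0.14,0.775,0,0],[1,0.14,0.775,0,0],[1,0.14,0.775,0,0],[1,0.14,0.775,0,0],[1,0.14,0.775,0,0],[1,0.14,0.775,0,0],[1,0.14,0.775,0,0]]
  ]
}}

```text
t: 5.35
tool_pos: [0.6085, 0.3042, 0.1571]
orientation: [3.088, 0.569, -0.004]
force: [-0.4, -0.1, -0.3]
opening: 0.0295
gripper_force: 25.0
```

Call:
{"op": "send_rows", "data": {
  "plan": [
    [[1,0,0,-0.2,0],[1,0,0,-0.4,0],[1,0,0,-0.5,0],[1,0,0,-0.6,0],[1,0,0,-0.6,0],[1,0,0,-0.6,0],[-1,0,0,-0.6,0],[-1,0,0,-0.6,0],[-1,0,0,-0.6,0],[-1,0,0,-0.6,0],[-1,0,0,-0.6,0],[-1,0,0,-0.4,0],[-1,0,0,-0.2,0],[-1,0,0,0,0],[-1,0,0,0.2,0],[-1,0,0,0.2,0]]
  ]
}}

```text
t: 6.68
tool_pos: [0.6132, 0.3078, 0.2109]
orientation: [-3.086, -0.57, -0.025]
force: [0.6, 1.5, 3.0]
opening: 0.0908
gripper_force: 0.0
```

Call:
{"op": "send_rows", "data": {
  "plan": [
    [[-1,-0.02,-0.945,0,0.461],[-1,-0.02,-0.945,0,0.461],[-1,-0.02,-0.945,0,0.461],[-1,-0.02,-0.945,0,0.461],[-1,-0.02,-0.945,0,0.461],[-1,-0.02,-0.945,0,0.461],[-1,-0.02,-0.945,0,0.461]]
  ]
}}

```text
t: 7.27
tool_pos: [0.6051, 0.1156, 0.199]
orientation: [2.866, 1.287, 0.001]
force: [0.1, -0.3, 0.4]
opening: 0.0932
gripper_force: 0.0
```

Call:
{"op": "send_rows", "data": {
  "plan": [
    [[-1,-0.02,-0.945,0,0.461],[-1,-0.02,-0.945,0,0.461],[-1,-0.02,-0.945,0,0.461],[-1,-0.02,-0.945,0,0.461],[-1,-0.02,-0.945,0,0.461],[-1,-0.02,-0.945,0,0.461],[-1,-0.02,-0.945,0,0.461]]
  ]
}}

```text
t: 7.85
tool_pos: [0.6013, -0.0723, 0.1986]
orientation: [-2.474, -1.936, -0.001]
force: [-0.3, 0.6, -1.0]
opening: 0.0929
gripper_force: 0.0
```

Call:
{"op": "send_rows", "data": {
  "plan": [
    [[-1,-0.02,-0.945,0,0.461],[-1,-0.02,-0.945,0,0.461],[-1,-0.02,-0.945,0,0.461],[-1,-0.02,-0.945,0,0.461],[-1,-0.02,-0.945,0,0.461],[-1,-0.02,-0.945,-0.3,0.461],[-1,-0.02,-0.945,-0.5,0.461],[-1,-0.02,-0.945,-0.5,0.461],[-1,-0.02,-0.945,-0.5,0.461]]
  ]
}}

```text
t: 8.6
tool_pos: [0.5941, -0.2569, 0.0917]
orientation: [-1.929, -2.466, 0.002]
force: [-0.4, 0.2, -0.7]
opening: 0.093
gripper_force: 0.0
```

```bash
python3 - <<'E'
from h import *
s,im,d=grab("top");P=cloud("top",d);cv2.imwrite("pics/top1.png",im)
print(s["tool_pos"],s["orientation"])
for k,w in dict(board=(255,215,380,300,.008,.022),offcut=(125,180,212,255,.012,.05)).items(): print(k,*rect(P,w[:4],*w[4:]))
E
```

```text
[ 0.59413331 -0.25690165  0.09172085] [-1.92857514e+00 -2.46646029e+00  1.85284543e-03]
board [529.5 -12.6  13.6 111.6 202.6  -9.3] [529.3 -12.5]
offcut [611.4 292.8  21.6  52.5  96.7 -69.3] [614.1 299.8]
```

Call:
{"op": "send_rows", "data": {
  "plan": [
    [[-1,0.01,-0.012,-0.1,0],[-1,0.01,-0.012,-0.2,0],[-1,0.01,-0.012,-0.3,0],[-1,0.01,-0.012,-0.33,0],[-1,0.01,-0.012,-0.33,0],[1,0.01,-0.012,-0.33,0],[1,0.01,-0.012,-0.33,0],[1,0.01,-0.012,-0.33,0],[1,0.01,-0.012,-0.33,0],[1,0.01,-0.012,-0.33,0],[1,0.01,-0.012,-0.33,0],[1,0.01,-0.012,-0.33,0],[1,0.01,-0.012,-0.33,0]]
  ],
  "force": 35
}}

```text
t: 9.73
tool_pos: [0.5994, -0.2641, 0.0341]
orientation: [1.936, 2.472, 0.0]
force: [-3.5, 0.9, 6.1]
opening: 0.0674
gripper_force: 35.0
```

Call:
{"op": "send_rows", "data": {
  "plan": [
    [[1,0,0,0.15,0],[1,0,0,0.3,0],[1,0,0,0.5,0],[1,0,0,0.5,0],[1,0,0,0.5,0],[1,0,0,0.5,0]]
  ]
}}

```text
t: 10.23
tool_pos: [0.5986, -0.2634, 0.1322]
orientation: [-1.937, -2.473, -0.0]
force: [-0.3, -0.5, -3.7]
opening: 0.0677
gripper_force: 35.0
```

Call:
{"op": "send_rows", "data": {
  "plan": [
    [[1,-0.353,0.5,0,-0.388],[1,-0.353,0.7,0,-0.388],[1,-0.353,0.9,0,-0.388],[1,-0.353,0.9,0,-0.388],[1,-0.353,0.9,0,-0.388],[1,-0.353,0.9,0,-0.388],[1,-0.353,0.9,0,-0.388],[1,-0.353,0.9,0,-0.388],[1,-0.353,0.9,0,-0.388],[1,-0.353,0.9,0,-0.388]]
  ]
}}

```text
t: 11.07
tool_pos: [0.5282, -0.0845, 0.132]
orientation: [-2.397, -2.03, 0.001]
force: [0.1, -0.1, -2.6]
opening: 0.0676
gripper_force: 35.0
```

Call:
{"op": "send_rows", "data": {
  "plan": [
    [[1,0,0.338,0,0],[1,0,0.338,0,0],[1,0,0.338,0,0],[1,0,0.338,-0.1,0],[1,0,0.338,-0.2,0],[1,0,0.338,-0.2,0],[1,0,0.338,-0.2,0],[1,0,0.338,-0.2,0],[1,0,0.338,-0.2,0]]
  ]
}}

```text
t: 11.82
tool_pos: [0.5293, -0.0166, 0.0941]
orientation: [2.396, 2.03, 0.002]
force: [0.9, -0.2, -2.9]
opening: 0.0677
gripper_force: 35.0
```

Call:
{"op": "send_rows", "data": {
  "plan": [
    [[1,0,0,-0.08,0],[1,0,0,-0.15,0],[1,0,0,-0.19,0],[1,0,0,-0.21,0],[1,0,0,-0.22,0],[1,0,0,-0.22,0],[1,0,0,-0.22,0]]
  ]
}}

```text
t: 12.4
tool_pos: [0.5291, -0.0161, 0.0496]
orientation: [2.395, 2.031, 0.002]
force: [0.0, -0.1, -2.9]
opening: 0.0678
gripper_force: 35.0
```

```bash
python3 - <<'E'
from h import *
s,im,d=grab("side");P=cloud("side",d);cv2.imwrite("pics/side1.png",im[180:420,200:440])
E
```

```text
(no output)
```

View pics/side1.png

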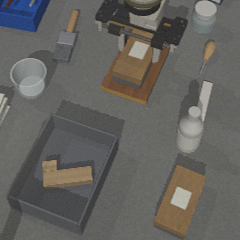

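The box hangs level just above the board, and the offcut lies flat in the bin. I lower slightly and release.

Call:
{"op": "send_rows", "data": {
  "plan": [
    [[1,0,0,-0.006,0],[1,0,0,-0.008,0],[1,0,0,-0.008,0],[-1,0,0,-0.008,0],[-1,0,0,-0.008,0],[-1,0,0,-0.008,0],[-1,0,0,-0.008,0],[-1,0,0,-0.008,0],[-1,0,0,0.1,0],[-1,0,0,0.2,0],[-1,0,0,0.4,0],[-1,0,0,0.6,0],[-1,0,0,0.75,0],[-1,0,0,0.75,0],[-1,0,0,0.75,0]]
  ]
}}

```text
t: 13.7
tool_pos: [0.53, -0.0162, 0.2014]
orientation: [2.393, 2.03, 0.006]
force: [0.6, 1.1, -0.4]
opening: 0.0932
gripper_force: 0.0
```

Call:
{"op": "send_rows", "data": {
  "plan": [
    [[-1,-0.367,0.795,0,-0.033],[-1,-0.367,0.795,0,-0.033],[-1,-0.367,0.795,0,-0.033],[-1,-0.367,0.795,0,-0.033],[-1,-0.367,0.795,0,-0.033],[-1,-0.367,0.795,0,-0.033],[-1,-0.367,0.795,0,-0.033]]
  ]
}}

```text
t: 14.28
tool_pos: [0.4543, 0.1429, 0.1973]
orientation: [-2.429, -1.992, 0.003]
force: [0.0, 0.0, -0.8]
opening: 0.093
gripper_force: 0.0
```

Call:
{"op": "send_rows", "data": {
  "plan": [
    [[-1,-0.367,0.795,0,0],[-1,-0.367,0.795,0,0],[-1,-0.367,0.795,0,0],[-1,-0.367,0.795,0,0],[-1,-0.367,0.795,0,0],[-1,-0.367,0.795,-0.3,0],[-1,-0.367,0.795,-0.5,0],[-1,-0.367,0.795,-0.5,0],[-1,-0.367,0.795,-0.5,0],[-1,-0.367,0.795,-0.5,0],[-1,-0.367,0.795,-0.5,0]]
  ]
}}

```text
t: 15.2
tool_pos: [0.3832, 0.3017, 0.1001]
orientation: [2.432, 1.988, 0.003]
force: [0.3, 0.3, 1.5]
opening: 0.0926
gripper_force: 0.0
```

```bash
python3 - <<'E'
from h import *
s,im,d=grab("top");P=cloud("top",d)
print(s["tool_pos"],s["orientation"])
print(*rect(P,(255,205,380,310),.045,.065))
E
```

```text
[0.38322772 0.3016876  0.10012298] [2.43183798 1.98817576 0.00278899]
[531.  -11.4  54.2  69.6 151.5  -9.2] [530.9 -11.4]
```

Call:
{"op": "send_rows", "data": {
  "plan": [
    [[-1,0,0,-0.15,0],[-1,0,0,-0.25,0],[-1,0,0,-0.32,0],[-1,0,0,-0.35,0],[-1,0,0,-0.35,0],[1,0,0,-0.35,0],[1,0,0,-0.35,0],[1,0,0,-0.35,0],[1,0,0,-0.35,0],[1,0,0,-0.35,0],[1,0,0,-0.35,0],[1,0,0,-0.35,0],[1,0,0,-0.35,0],[1,0,0,-0.35,0],[1,0,0,-0.35,0]]
  ],
  "force": 35
}}

```text
t: 16.5
tool_pos: [0.3819, 0.3023, 0.0292]
orientation: [2.43, 1.99, 0.001]
force: [-1.3, -1.0, 5.3]
opening: 0.06
gripper_force: 35.0
```

Call:
{"op": "send_rows", "data": {
  "plan": [
    [[1,0,0,0.15,0],[1,0,0,0.35,0],[1,0,0,0.55,0],[1,0,0,0.75,0],[1,0,0,0.9,0],[1,0,0,0.9,0],[1,0,0,0.9,0],[1,0,0,0.9,0]]
  ]
}}

```text
t: 17.17
tool_pos: [0.3808, 0.3016, 0.2071]
orientation: [-2.43, -1.99, 0.003]
force: [-1.0, 0.6, -2.7]
opening: 0.0595
gripper_force: 35.0
```

Call:
{"op": "send_rows", "data": {
  "plan": [
    [[1,0.375,-0.783,0,0.037],[1,0.375,-0.783,0,0.037],[1,0.375,-0.783,0,0.037],[1,0.375,-0.783,0,0.037],[1,0.375,-0.783,0,0.037],[1,0.375,-0.783,0,0.037],[1,0.375,-0.783,0,0.037]]
  ]
}}

```text
t: 17.75
tool_pos: [0.4553, 0.1451, 0.2063]
orientation: [-2.392, -2.033, 0.005]
force: [0.8, 1.0, -1.5]
opening: 0.0598
gripper_force: 35.0
```

Call:
{"op": "send_rows", "data": {
  "plan": [
    [[1,0.375,-0.783,0,0],[1,0.375,-0.783,0,0],[1,0.375,-0.783,0,0],[1,0.375,-0.783,0,0],[1,0.375,-0.783,0,0],[1,0.375,-0.783,-0.2,0],[1,0.375,-0.783,-0.4,0],[1,0.375,-0.783,-0.5,0],[1,0.375,-0.783,-0.5,0],[1,0.375,-0.783,-0.5,0],[1,0.375,-0.783,-0.5,0]]
  ]
}}

```text
t: 18.67
tool_pos: [0.5323, -0.01, 0.1101]
orientation: [2.389, 2.038, 0.002]
force: [0.5, 0.0, -1.7]
opening: 0.0598
gripper_force: 35.0
```

Call:
{"op": "send_rows", "data": {
  "plan": [
    [[1,-0.006,-0.007,-0.06,0],[1,-0.006,-0.007,-0.1,0],[1,-0.006,-0.007,-0.12,0],[1,-0.006,-0.007,-0.123,0],[1,-0.006,-0.007,-0.123,0],[1,-0.006,-0.007,-0.123,0]]
  ]
}}

```text
t: 19.17
tool_pos: [0.5303, -0.0126, 0.084]
orientation: [2.392, 2.037, 0.0]
force: [-0.3, -0.9, -1.7]
opening: 0.0597
gripper_force: 35.0
```

Call:
{"op": "send_rows", "data": {
  "plan": [
    [[1,0,0,-0.004,0],[1,0,0,-0.006,0],[1,0,0,-0.006,0],[-1,0,0,-0.006,0],[-1,0,0,-0.006,0],[-1,0,0,-0.006,0],[-1,0,0,-0.006,0],[-1,0,0,-0.006,0],[-1,0,0,-0.006,0],[-1,0,0,0.1,0],[-1,0,0,0.2,0],[-1,0,0,0.4,0],[-1,0,0,0.6,0],[-1,0,0,0.6,0],[-1,0,0,0.6,0]]
  ]
}}

```text
t: 20.42
tool_pos: [0.5325, -0.0128, 0.2076]
orientation: [2.388, 2.034, 0.007]
force: [0.2, -0.3, -0.2]
opening: 0.0931
gripper_force: 0.0
```

Call:
{"op": "send_rows", "data": {
  "plan": [
    [[-1,-0.35,-0.814,0,0.098],[-1,-0.35,-0.814,0,0.098],[-1,-0.35,-0.814,0,0.098],[-1,-0.35,-0.814,0,0.098],[-1,-0.35,-0.814,0,0.098],[-1,-0.35,-0.814,0,0.098],[-1,-0.35,-0.814,0,0.098]]
  ]
}}

```text
t: 21.0
tool_pos: [0.4597, -0.1753, 0.2027]
orientation: [-2.285, -2.153, 0.0]
force: [0.3, -0.2, 0.2]
opening: 0.0928
gripper_force: 0.0
```

Call:
{"op": "send_rows", "data": {
  "plan": [
    [[-1,-0.35,-0.814,0,0.098],[-1,-0.35,-0.814,0,0.098],[-1,-0.35,-0.814,0,0.098],[-1,-0.35,-0.814,0,0.098],[-1,-0.35,-0.814,0,0.098],[-1,-0.35,-0.814,-0.2,0.098],[-1,-0.35,-0.814,-0.4,0.098],[-1,-0.35,-0.814,-0.43,0.098],[-1,-0.35,-0.814,-0.43,0.098],[-1,-0.35,-0.814,-0.43,0.098],[-1,-0.35,-0.814,-0.43,0.098]]
  ]
}}

```text
t: 21.92
tool_pos: [0.392, -0.3385, 0.1206]
orientation: [2.167, 2.271, 0.0]
force: [-0.1, -0.3, 0.6]
opening: 0.0932
gripper_force: 0.0
```

```bash
python3 - <<'E'
from h import *
s,im,d=grab("top");P=cloud("top",d)
print(s["tool_pos"],s["orientation"])
print(*rect(P,(255,205,380,310),.08,.1),*rect(P,(255,205,380,310),.045,.065))
E
```

```text
[ 0.39202003 -0.33852801  0.12056466] [2.16659921e+00 2.27050938e+00 1.49807538e-05]
[531.6 -12.5  90.   61.9 121.5  -9.3] [531.4 -12.5] [531.  -11.4  54.   69.5 151.4  -9.4] [523.7  -4.7]
```

Call:
{"op": "send_rows", "data": {
  "plan": [
    [[-1,0,0,-0.15,0],[-1,0,0,-0.25,0],[-1,0,0,-0.31,0],[-1,0,0,-0.328,0],[-1,0,0,-0.328,0],[1,0,0,-0.328,0],[1,0,0,-0.328,0],[1,0,0,-0.328,0],[1,0,0,-0.328,0],[1,0,0,-0.328,0],[1,0,0,-0.328,0],[1,0,0,-0.328,0],[1,0,0,-0.328,0],[1,0,0,-0.328,0],[1,0,0,-0.328,0],[1,0,0,-0.328,0]]
  ],
  "force": 30
}}

```text
t: 23.3
tool_pos: [0.3904, -0.3382, 0.0526]
orientation: [2.17, 2.271, -0.0]
force: [-0.0, 1.2, 2.1]
opening: 0.0514
gripper_force: 30.0
```

Call:
{"op": "send_rows", "data": {
  "plan": [
    [[1,0,0,0.1,0],[1,0,0,0.25,0],[1,0,0,0.45,0],[1,0,0,0.65,0],[1,0,0,0.75,0],[1,0,0,0.75,0],[1,0,0,0.75,0],[1,0,0,0.75,0]]
  ]
}}

```text
t: 23.97
tool_pos: [0.3897, -0.3375, 0.2006]
orientation: [-2.169, -2.27, -0.0]
force: [-0.6, -0.3, -1.5]
opening: 0.0517
gripper_force: 30.0
```

Call:
{"op": "send_rows", "data": {
  "plan": [
    [[1,0.354,0.813,0,-0.099],[1,0.354,0.813,0,-0.099],[1,0.354,0.813,0,-0.099],[1,0.354,0.813,0,-0.099],[1,0.354,0.813,0,-0.099],[1,0.354,0.813,0,-0.099],[1,0.354,0.813,0,-0.099]]
  ]
}}

```text
t: 24.55
tool_pos: [0.4602, -0.1748, 0.2003]
orientation: [-2.281, -2.156, 0.003]
force: [-0.8, -0.3, -1.4]
opening: 0.0517
gripper_force: 30.0
```

Call:
{"op": "send_rows", "data": {
  "plan": [
    [[1,0.354,0.813,0,-0.099],[1,0.354,0.813,0,-0.099],[1,0.354,0.813,0,-0.099],[1,0.354,0.813,0,-0.099],[1,0.354,0.813,0,-0.099],[1,0.354,0.813,-0.15,-0.099],[1,0.354,0.813,-0.3,-0.099],[1,0.354,0.813,-0.3,-0.099],[1,0.354,0.813,-0.3,-0.099],[1,0.354,0.813,-0.3,-0.099],[1,0.354,0.813,-0.3,-0.099]]
  ]
}}

```text
t: 25.47
tool_pos: [0.533, -0.0141, 0.1445]
orientation: [2.394, 2.032, 0.003]
force: [-0.2, 0.2, -1.3]
opening: 0.0518
gripper_force: 30.0
```

Call:
{"op": "send_rows", "data": {
  "plan": [
    [[1,-0.005,0.006,-0.07,0],[1,-0.005,0.006,-0.11,0],[1,-0.005,0.006,-0.135,0],[1,-0.005,0.006,-0.14,0],[1,-0.005,0.006,-0.14,0],[1,-0.005,0.006,-0.14,0]]
  ]
}}

```text
t: 25.97
tool_pos: [0.5313, -0.0121, 0.1153]
orientation: [2.393, 2.034, 0.001]
force: [-1.5, -1.6, 2.4]
opening: 0.0516
gripper_force: 30.0
```

Force z turned positive, so the box is in contact. I release and retreat.

Call:
{"op": "send_rows", "data": {
  "plan": [
    [[1,0,0,0,0],[-1,0,0,0,0],[-1,0,0,0,0],[-1,0,0,0,0],[-1,0,0,0,0],[-1,0,0,0,0],[-1,0,0,0,0],[-1,0,0,0,0],[-1,0,0,0.1,0],[-1,0,0,0.2,0],[-1,0,0,0.4,0],[-1,0,0,0.6,0],[-1,0,0,0.6,0],[-1,0,0,0.6,0]]
  ]
}}

```text
t: 27.13
tool_pos: [0.5329, -0.012, 0.238]
orientation: [2.39, 2.031, 0.007]
force: [1.7, -0.0, 0.8]
opening: 0.0931
gripper_force: 0.0
```

Call:
{"op": "send_rows", "data": {
  "plan": [
    [[-1,-0.3,-0.9,0,0],[-1,-0.3,-0.9,0,0],[-1,-0.3,-0.9,0,0],[-1,-0.3,-0.9,0,0],[-1,-0.3,-0.9,0,0],[-1,-0.3,-0.9,0,0],[-1,-0.3,-0.9,0,0],[-1,-0.3,-0.9,0,0]]
  ]
}}

```text
t: 27.8
tool_pos: [0.4706, -0.1911, 0.2332]
orientation: [-2.393, -2.033, 0.0]
force: [-0.9, -0.4, -0.3]
opening: 0.0928
gripper_force: 0.0
```

```bash
python3 - <<'E'
from h import *
s,im,d=grab("top");P=cloud("top",d);cv2.imwrite("pics/top2.png",im)
for k,w in dict(small=(255,195,380,320,.11,.135),med=(255,195,380,320,.08,.1),large=(255,195,380,320,.045,.065),book=(420,290,515,370,.018,.038),offcut=(125,180,212,255,.012,.05)).items(): print(k,*rect(P,w[:4],*w[4:]))
s,im,d=grab("side");cv2.imwrite("pics/side2.png",im)
E
```

```text
small [532.4 -12.8 122.1  53.8  91.5  -9.3] [532.1 -12.6]
med [531.6 -12.5  89.9  61.6 121.6  -9.4] [525.3 -10.3]
large [531.  -11.3  53.9  69.4 151.6  -9.3] [523.6  -4.7]
book [ 360.  -329.8   26.5   51.3  109.   -25. ] [ 360.5 -335.4]
offcut [611.4 292.6  21.5  52.9  96.8 -69.1] [614.2 299.8]
```

View pics/side2.png

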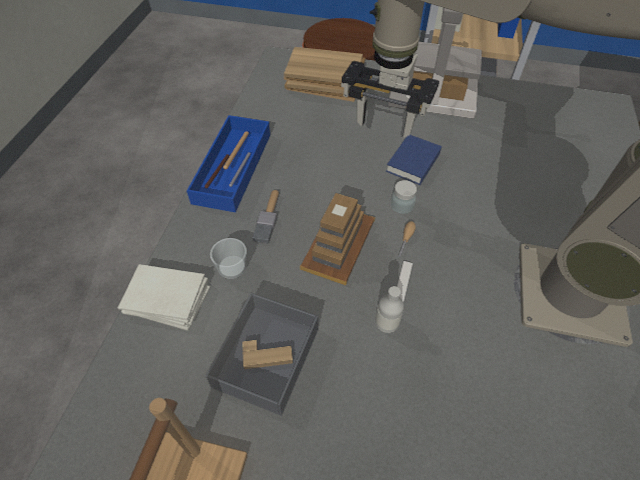

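The side view shows the stack square on the board at (338,235) and the offcut in the bin at (267,355). The book at (413,160) hasn't moved; the arm partly hides it from the top camera, which explains its odd reading there. I hand in.

```bash
python3 -c "
from h import *
print(order.close_job())"
```

```text
the job is handed in; nothing more can be done
None
```

The job is handed in: the last top view put the three boxes within about 2 mm of centre on the board and square to it, the offcut lies flat in the scrap bin, and the book, tools and glue things look unmoved; the hand-in returned no verdict.

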